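Clamp the solvent can and take off its safety cap

ROBOT

A 6-joint arm with a two-finger parallel gripper is mounted at the origin on the work surface. World frame = base frame: x ahead of the robot, y to its left, z up, the work surface at z = 0. Lengths are in m, angles in rad, forces in N, time in s.
With the tool pointing down it reaches from about 0.275 to 0.825 m from the base axis. Payload 5.2 kg.
Tool frame: the origin (TCP) lies at the very end of the fingers, on their centre line; the grasp point (between the pads) lies 19 mm behind it; z points along the fingers, y is the line along which they close (so a half turn about z gives the same grasp; the last joint's range is limited). The gripper opens to 93 mm and grips with 3 to 60 N. Pads are 15 mm wide; open, the fingers measure 128 mm over their backs; the gripper's body (75 mm by 188 mm) begins 65 mm behind the grasp point.
Start: joints at [0.989, 0.259, 1.535, -0, 1.348, -0.203], TCP at [0.203, 0.511, 0.219] pointing down, gripper open.
Joint ranges: [-3.14, 3.14], [-0.91, 2.08], [0.19, 2.58], [-1.22, 4.36], [0.22, 2.71], [-3.12, 3.12]. Speed limits (rad/s): [2.57, 2.57, 3.14, 3.14, 3.14, 3.14].

INTERFACE

Orientations are given as a unit quaternion [x, y, z, w].
In Python, from workcell import monitor, imaging, ticket gives the robot as it stands.
- The arm moves only by the shell command python3 -m pendant 'ROWS' [FORCE]. ROWS is JSON, a list of rows, each a list of 3 entries, a list of its own where there are three numbers: the shift along the tool's x, y, z in cm, then the turn about the tool's z in rad, then the opening, from 0 (shut) to 1 (fully open). A call has 1 to 5 rows; each row shifts and turns the commanded pose from where the row before left it, along the tool's axes as they then stand; what a row does not reach is not made up. A row lasts 1/10 s, in which the tool goes at most 50 mm and 8.59 degrees, less where a joint would pass 70% of its speed; a pose out of reach is approached as far as the arm can. A call with a gripper value outside its range is refused whole. The fingers move at their own pace and stop on an object; FORCE is the grip in N (left out, the last holds). Time passes only in rows, so rows that do not move let the fingers close. It gives the time, the measured TCP pose, the force, the opening and the grip force at its end, in the units of the state.
- monitor.sense(): the state, without advancing time (a new reading comes with each control period).
- imaging.camera(name): name is "scene" or "top" or "wrist"; returns the picture (400x640x3 uint8, red, green, blue); there is no depth.
- imaging.calibration(name): a dict with "fx", "fy", "cx", "cy" (pixels), "R" (3x3) and "t" (3): a world point X has camera coordinates R X + t. Camera axes: x right, y down, z forward; pixel columns grow to the right and rows downward; lengths in m; the calibration is good to about 2 mm. A picture is of the moment at which its call begins: read the wrist's pose just before it. calibration takes no time and is no camera call; for the wrist camera it gives the pose at the moment of the call.
- ticket.sign_off(): hands the job in; it is judged then, once.
The state is a dict: "t": time; "joints": joint angles; "qd": joint speeds; "effort": joint torques, N m; "tool_pos": TCP position; "tool_rot": TCP orientation; "ft_force": force on the tool from outside, world axes, zero at the start; "moment": the same for the moment, N m; "gripper_width": opening from 0.0 (shut) to 1.0 (fully open); "grip_force": force on a finger pad.
Only numpy, scipy, OpenCV 4.12 (cv2) and the standard library are available. Lean on these libraries where they do the work, as an engineer would, in place of code of your own. Each camera call takes 0.05 s, during which the arm holds its last target. There are 200 camera calls.

TASK

In the sherd-mending corner of the pottery workshop a metal solvent can has just been loaded into the wooden bench cradle: first press the cradle's hinged hold-down arm fully down onto the can's shoulder, then push the can's white safety cap down, keep it pushed down while you twist it free counter-clockwise (seen from above, about a fifth of a turn) and lift it straight off. Finish while still holding the cap: upright, still, right above the neck and at least 3 cm clear of it (no more than about 10 cm), with the hold-down arm left down and the can standing in its cradle. Do not knock the can or cradle about, do not drop the cap, and leave the other things on the bench where they are.

Things in the scene. Friction and masses are not known exactly. Their poses are not given: they have to be found in the camera images.
- cradle: Wooden cradle fixed to the bench, base 135 x 165 mm, with walls up to 43 mm above the bench round a pocket that holds the can upright and keeps it from turning. Origin on the bench under the can's centre; z up; at zero yaw x points away from the robot; y is along the can's long side. The cap is on the +y half, the hold-down arm on the -y half (y = -38 mm).
- clamp (a joint): Angle of the steel hold-down arm (rad): 0 = level and fully down with its rubber foot on the can's shoulder, grows as it is raised (starts raised by 0.5 to 0.95). A stiff friction hinge (0.5 N m): it stays where it is left and needs about 4 to 7 N of downward push on its ball. A stop lies just below 0.
- clamp_hinge (a point): Hinge of the hold-down arm, at the cradle's +x side, 144 mm above the bench. The hinge axis is along the cradle's y.
- clamp_ball (a point): Centre of the black ball knob, 32 mm diameter, at the free end of the hold-down arm, 135 mm from the hinge. Arm down: at the cradle's x = -77 mm, y = -38 mm, 144 mm above the bench; raised by an angle a: x = 58 - 135 cos(a) mm, height 144 + 135 sin(a) mm. The arm is a bar 18 mm wide and 10 mm thick.
- neck_rim (a point): Centre of the top rim of the can's neck (at first hidden in the cap), at the cradle's x = 0, y = +32 mm; z up, axes as the cradle's. The rim is 31.5 mm above the can's flat shoulder; the neck is 25 mm in diameter with bayonet lugs out to 37 mm. A rubber spring plug 18 mm wide stands out of the rim and lifts the cap.
- cap_center (a point): Centre (half-way up) of the white ribbed round cap, 46 mm outside diameter, 34 mm tall, z along its axis; about 25 g. At first it sits locked on the neck: its underside 8 mm above the can's shoulder, its top 170 mm above the bench, its centre 6.5 mm below the neck rim.
- jar: Bystander: short jar with steel lid, 60 mm diameter, 75 mm tall, upright; origin under its centre.
- weight: Bystander: round steel weight with a knob, 48 mm diameter, 52 mm tall; origin under its centre.
- cup: Bystander: white ceramic cup, 76 mm across, 85 mm tall; origin under its centre.
- sherd_a: Bystander: flat terracotta sherd about 80 x 65 mm, 11 mm thick; origin under its centre.
- sherd_b: Bystander: flat terracotta sherd about 55 x 50 mm, 10 mm thick; origin under its centre.
- brush: Bystander: brush lying behind the cradle; origin under its middle.
- bowl: Bystander: white ceramic bowl, 150 mm across, 55 mm tall; origin under its centre.
- flask: Bystander: bottle 60 mm diameter, 170 mm tall; origin under its centre.
- can: The plain metal can, a box 70 x 130 mm, 120 mm tall, 0.4 to 0.8 kg, loose in the cradle, its flat shoulder 128 mm above the bench; origin under its centre, axes as the cradle's.
- cap: The cap; origin at its underside. It cannot turn until pushed down 4 mm or more against a spring (4 N at first, 8 N at 4 mm; it bottoms at 6.5 mm and 11 N). Pushed down, it turns counter-clockwise seen from above; turned by 50 to 80 degrees it is free to lift (a stop comes at about 86) and the spring raises it some 2 mm. Pulling, or turning without pushing, does not open it.
Things that resemble listed ones, but are neither listed nor needed, are in the scene too. Leave any blue look-alike of the cradle alone.

How it is judged:
On the way, in this order (a step that is already met when the one before it is completed fails the run):
1. the hold-down arm is fully down on the can while the cap is still on (value of joint clamp below 0.06 rad and z of cap_center in the frame of neck_rim below 0 m), for 0.2 s.
2. with the arm down, the cap is pushed down (by 3.5 mm or more) (value of joint clamp below 0.06 rad and z of cap_center in the frame of neck_rim below -0.01 m), for 0.1 s.
At the end, for the whole second after the job is handed in: The hold-down arm is down (below 0.06 rad); the cap is held by the fingers, touching neither can nor arm, upright within 0.3 rad and still, within 35 mm sideways of the neck's axis, its centre 45 to 150 mm above the neck rim; the can stands upright in its cradle within 12 mm of its start (value of joint clamp below 0.06 rad and z of cap_center in the frame of neck_rim between 0.045 and 0.15 m and horizontal distance between cap_center and neck_rim below 0.035 m and angle between cap_center's own z axis and vertical below 0.3 rad and contact force between the fingers and cap above 1 N and contact force between cap and can below 0.2 N and contact force between cap and clamp below 0.2 N and linear speed of cap below 0.03 m/s and distance of can from where it was at the start of the episode below 0.012 m and angle between can's own z axis and vertical below 0.06 rad); the arm keeps its last pose, push and grip.
It fails at once if the can is tipped or pulled out of its cradle (distance of can from where it was at the start of the episode above 0.02 m or angle between can's own z axis and vertical above 0.15 rad).
It fails at once if the cap is dropped to the bench or cradle (z of cap_center in the frame of neck_rim below -0.03 m or horizontal distance between cap_center and neck_rim above 0.2 m).
It fails at once if a bystander is disturbed (moved by more than 25 mm) (distance of any of jar, weight, cup, sherd_a, sherd_b, brush, bowl, flask from where it was at the start of the episode above 0.025 m).
It also fails if it takes over 51 s, if anything falls off the work surface, if the arm or the gripper's body presses on something with over 40 N, if the wrist force passes 120 N, or if a joint passes its speed limit or range.

## Working session

There is one attempt and no reset: what is moved stays moved. The work goes in short steps, Python scripts to look and compute and a shell command to move; the robot and the scene stay as the last step left them, time stands still between calls to the robot, and variables do not carry over. Pictures are saved under pics/ and viewed, at most 10 in all, crops included, and the job is handed in when it is done.

```bash
mkdir -p pics; cat > h.py <<'E'
import numpy as np, cv2, json
from workcell import monitor, imaging, ticket
def snap(n,f):
    c=imaging.calibration(n); im=imaging.camera(n); cv2.imwrite(f'pics/{f}.png',im[:,:,::-1]); 
    json.dump({k:np.array(v).tolist() for k,v in c.items()},open(f'pics/{f}.json','w')); return im,c
def load(f):
    return {k:np.array(v) for k,v in json.load(open(f'pics/{f}.json')).items()}
def proj(c,X):
    p=np.array(X,float)@c['R'].T+c['t']; return np.stack([c['fx']*p[...,0]/p[...,2]+c['cx'],c['fy']*p[...,1]/p[...,2]+c['cy']],-1)
def atz(c,u,v,z):
    R=c['R'];d=R.T@np.array([(u-c['cx'])/c['fx'],(v-c['cy'])/c['fy'],1]);o=-R.T@c['t'];return o+d*(z-o[2])/d[2]
E
python3 - <<'E'
from h import *
for n in('scene','top'): snap(n,n+'0')
s=monitor.sense();print(s['t'],s['tool_pos'],s['tool_rot'],s['ft_force'])
E
```

```text
0.1 [0.20310609 0.51061105 0.21791392] [ 1.88278440e-01  9.82115357e-01 -7.42651921e-04 -3.19910581e-04] [-0.17878009 -0.11305824  0.22806668]
```

View pics/scene0.png

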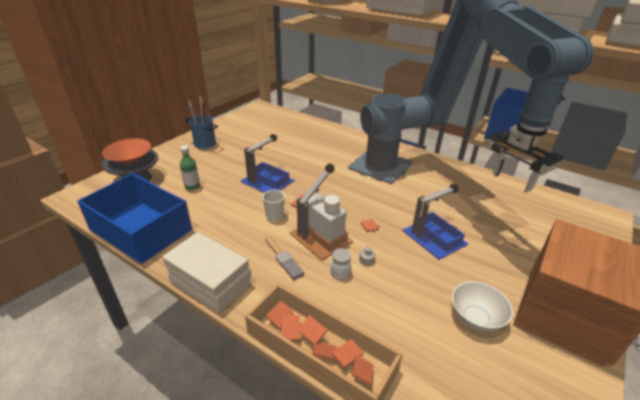

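View pics/top0.png

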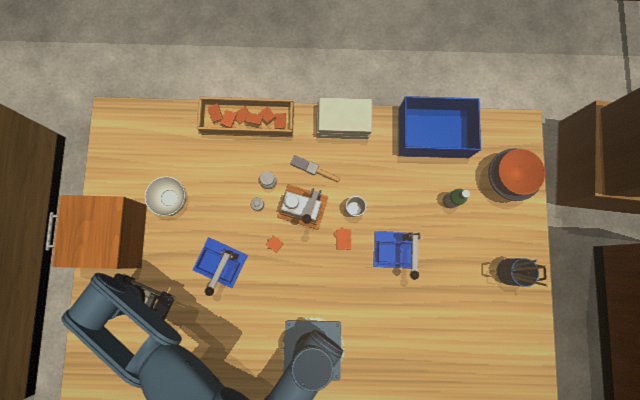

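The wooden cradle with the can, white cap and raised arm is at top (302,206) and scene (320,220). The two blue cradles, at top (220,262) and (396,250), hold no can and are look-alikes. I'll confirm this in one enlarged crop.

```bash
python3 - <<'E'
from h import *
a=cv2.imread('pics/top0.png')[175:240,250:350]; b=cv2.imread('pics/scene0.png')[155:265,270:370]
a=cv2.resize(a,(800,520),interpolation=cv2.INTER_CUBIC);cv2.imwrite('pics/c1.png',a)
b=cv2.resize(b,(545,600),interpolation=cv2.INTER_CUBIC);cv2.imwrite('pics/c2.png',b)
c=load('top0');print(c['fx'],-c['R'].T@c['t'])
print(atz(c,292,200,.17),atz(c,302,206,.0))
E
```

```text
417.05986341360943 [0.30889568 0.00806924 1.59590879]
[0.52639897 0.08380826 0.17      ] [0.52993826 0.05348828 0.        ]
```

View pics/c1.png

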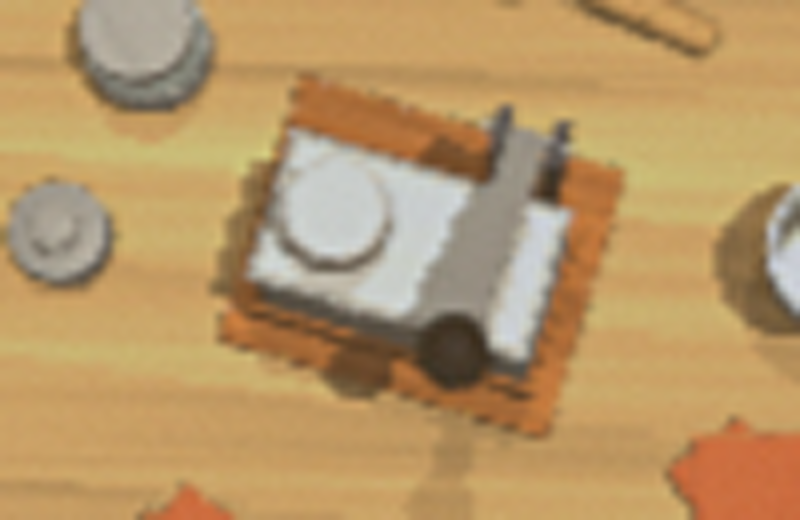

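View pics/c2.png

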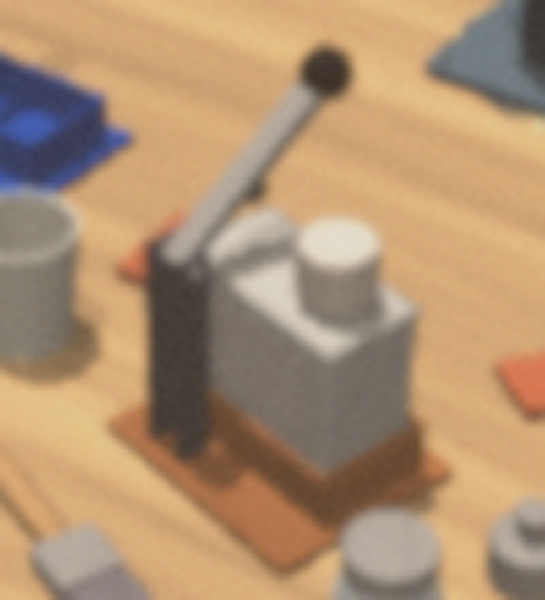

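The crops confirm it. The top crop shows the orange-brown wooden cradle, the can, a round white cap at (332,210) and the raised arm with its black ball at (452,350). In the scene crop the ball is at (326,72). Next I fit the pose.

```bash
python3 - <<'E'
from h import *
from scipy.optimize import least_squares
T=load('top0');S=load('scene0')
t=lambda u,v:(250+u/8,175+v/8); s=lambda u,v:(270+u/5.45,155+v/5.455)
def model(p):
    x,y,w,a,zb=p
    L=[(0,.032,.17),(.035,.065,.128),(.035,-.065,.128),(-.035,-.065,.128),(-.035,.065,.128),
       (.058-.135*np.cos(a),-.038,.144+.135*np.sin(a)),
       (0,.032,.17),(-.035,.065,.128),(.035,.065,.128),(.058-.135*np.cos(a),-.038,.144+.135*np.sin(a))]
    R=np.array([[np.cos(w),-np.sin(w),0],[np.sin(w),np.cos(w),0],[0,0,1]])
    return np.array(L)@R.T+[x,y,0]
ot=np.array([t(332,210),t(290,130),t(575,210),t(525,365),t(248,280),t(452,350)])
os_=np.array([s(340,243),s(415,310),s(328,358),s(326,72)])
def f(p):
    W=model(p);return np.r_[(proj(T,W[:6])-ot).ravel(),(proj(S,W[6:])-os_).ravel(),p[4]]
r=least_squares(f,[.53,.05,-.27,.7,0],loss='soft_l1');p=r.x
print(p,f(p).round(1)); W=model(p);print('cap',W[0],'ball',W[5])
w=p[2];R=np.array([[np.cos(w),-np.sin(w)],[np.sin(w),np.cos(w)]])
print('ball down',p[:2]+R@[-.077,-.038])
for n,u,v in(('weight',257,204),('jar',267,180),('cup',355,207)):print(n,atz(T,u,v,.06))
st=monitor.sense();from scipy.spatial.transform import Rotation as Ro
print(Ro.from_quat(st['tool_rot']).as_matrix().round(3))
E
```

```text
[ 0.51438604  0.05441535 -0.26791623  0.63389727  0.        ] [ 0.  -0.2 -0.1 -0.4 -0.8  0.  -0.2 -0.6 -0.7 -0.6 -0.1  0.4 -0.6 -1.1
  0.8 -1.5 -0.3 -1.2 -0.4 -0.2  0. ]
cap [0.52285716 0.08527373 0.17      ] ball [0.455365   0.03121175 0.22395907]
ball down [0.43007358 0.03815465]
weight [0.52469075 0.21885157 0.06      ]
jar [0.61641274 0.18571522 0.06      ]
cup [ 0.52310187 -0.14546132  0.06      ]
[[-0.929  0.37  -0.001]
 [ 0.37   0.929 -0.001]
 [ 0.    -0.002 -1.   ]]
```

```bash
python3 -m pendant '[[[0,0,-4],0,0],[[0,0,-4],0,0],[[-3.4,-2.9,0],0,0],[[-3.4,-2.9,0],0,0],[[-3.4,-2.9,0],0,0]]'; python3 -m pendant '[[[-3.4,-2.9,0],0,0],[[-3.4,-2.9,0],0,0],[[-3.4,-2.9,0],0,0],[[-3.4,-2.9,0],0,0],[[-3.4,-2.9,0],0,0]]'
```

```text
t: 0.6
tool_pos: [0.2661, 0.3913, 0.2985]
tool_rot: [0.188, 0.982, -0.0, 0.0]
ft_force: [0.9, -0.7, -0.1]
gripper_width: 0.616
grip_force: 0.0
t: 1.1
tool_pos: [0.3705, 0.1932, 0.2985]
tool_rot: [0.188, 0.982, 0.0, -0.0]
ft_force: [1.7, -0.8, 0.2]
gripper_width: 0.19
grip_force: 0.0
```

```bash
python3 -m pendant '[[[-3.5,-3,0],0,0],[[-3.5,-3,0],0,0],[[-3.5,-3,0],0,0],[[-3.4,-2.9,0],0,0],[[0,0,0],0,0]]'; python3 - <<'E'
from h import *
im,c=snap('wrist','w1'); 
print(monitor.sense()['tool_pos'],proj(c,np.array([[.5229,.0853,.17],[.4554,.0312,.224]])))
print(c['fx'],-c['R'].T@c['t'])
E
```

```text
t: 1.6
tool_pos: [0.4573, 0.0284, 0.2978]
tool_rot: [0.191, 0.982, -0.001, -0.0]
ft_force: [-0.9, 0.0, -0.4]
gripper_width: 0.004
grip_force: 0.0
[0.45601518 0.03069027 0.2978429 ] [[402.67322633 233.05168912]
 [320.55752022 204.93191966]]
342.468348653067 [0.3904795  0.05480888 0.46371968]
```

View pics/w1.png

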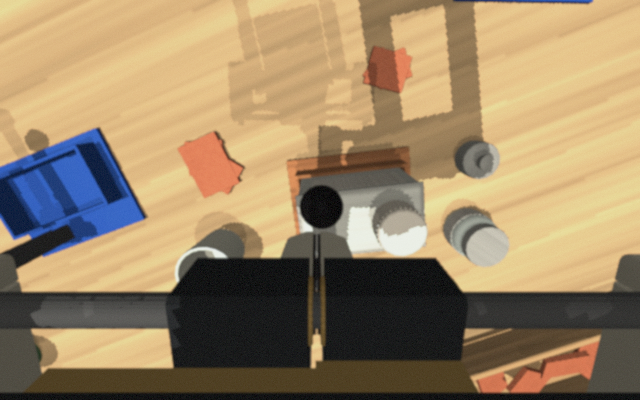

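```bash
python3 -m pendant '[[[0,0,2.5],0,0],[[0,0,2.5],0,0],[[0.2,0,1],0,0],[[0.5,0,1],0,0],[[0.5,0,1],0,0]]'; python3 -m pendant '[[[0.4,0,1],0,0],[[0.4,-0.1,1],0,0],[[0.3,-0.1,1],0,0],[[0.2,0,1],0,0],[[0.1,0,1],0,0]]'
```

```text
t: 2.15
tool_pos: [0.4427, 0.0384, 0.2191]
tool_rot: [0.188, 0.982, -0.0, -0.001]
ft_force: [-4.9, -0.1, 6.3]
gripper_width: 0.004
grip_force: 3.1
t: 2.65
tool_pos: [0.4302, 0.041, 0.1681]
tool_rot: [0.188, 0.982, -0.0, 0.0]
ft_force: [-1.9, 1.0, 3.8]
gripper_width: 0.007
grip_force: 1.7
```

```bash
python3 -m pendant '[[[0,0,0.5],0,0],[[0,0,0.3],0,0],[[0,0,0.2],0,0],[[0,0,0.2],0,0],[[0,0,0],0,0]]'; python3 -m pendant '[[[0,0,0.2],0,0],[[0,0,0.1],0,0],[[0,0,0],0,0]]'
```

```text
t: 3.15
tool_pos: [0.4306, 0.0406, 0.1584]
tool_rot: [0.188, 0.982, -0.0, 0.0]
ft_force: [-7.3, 1.2, 18.9]
gripper_width: 0.003
grip_force: 9.0
t: 3.45
tool_pos: [0.4308, 0.0405, 0.158]
tool_rot: [0.188, 0.982, -0.0, 0.001]
ft_force: [-15.3, 2.5, 41.2]
gripper_width: 0.007
grip_force: 20.6
```

```bash
python3 -m pendant '[[[0,0,-2],0,0],[[0,0,-4],0,0],[[0,0,-2],0,0.65],[[-3.5,3.8,0],0,0.65],[[-3.5,3.8,0],0,0.65]]';  python3 -m pendant '[[[0,0,0],0,0.65],[[0,0,0],0,0.65],[[0,0,0],0,0.65]]'; python3 - <<'E'
from h import *
im,c=snap('wrist','w2'); 
print(monitor.sense()['tool_pos'])
print(proj(c,np.array([[.5229,.0853,.17],[.4301,.0382,.144],[.5229,.0853,.136]])))
cv2.imwrite('pics/w2c.png',cv2.resize(im[130:330,200:440,::-1],(720,600),interpolation=cv2.INTER_CUBIC))
snap('top','t2');snap('scene','s2')
E
```

```text
t: 3.95
tool_pos: [0.5231, 0.0838, 0.2358]
tool_rot: [0.189, 0.982, 0.0, 0.003]
ft_force: [0.2, -1.6, 1.1]
gripper_width: 0.218
grip_force: 0.0
t: 4.25
tool_pos: [0.52, 0.0836, 0.2333]
tool_rot: [0.188, 0.982, -0.0, -0.0]
ft_force: [-0.3, -0.5, -0.2]
gripper_width: 0.476
grip_force: 0.0
[0.5198808  0.08344917 0.23366832]
[[321.65478846 215.77679263]
 [213.66092036 114.37479939]
 [321.05643339 202.71196509]]
```

View pics/w2c.png

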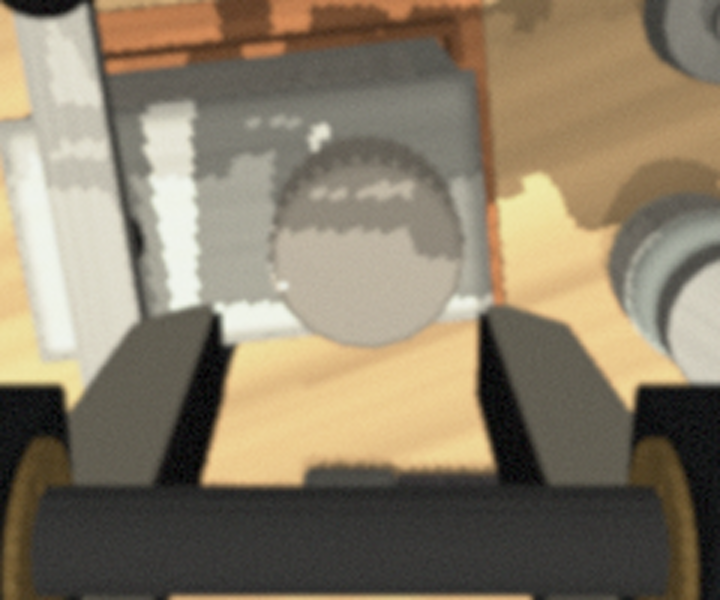

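The wrist crop shows the cap's top disc with its sides at crop x 274 and 463 and its lower edge at y 345. The clamp bar is level at the left. Next I compare this with the model to refine the cap position.

```bash
python3 - <<'E'
from h import *
from scipy.optimize import least_squares
c=load('w2');th=np.linspace(0,2*np.pi,721)
def ext(p):
    q=proj(c,np.stack([p[0]+.023*np.cos(th),p[1]+.023*np.sin(th),0*th+.17],-1));return np.array([q[:,0].min(),q[:,0].max(),q[:,1].max()])
obs=np.array([200+274/3,200+463/3,130+345/3])
print(ext([.5229,.0853]),obs)
r=least_squares(lambda p:ext(p)-obs,[.523,.085],diff_step=1e-3);print(r.x,r.fun)
d=r.x-np.array(monitor.sense()['tool_pos'][:2]);print('tool delta cm',100*(-.929*d[0]+.37*d[1]),100*(.37*d[0]+.929*d[1]))
E
```

```text
[288.90544246 354.41781225 246.24521669] [291.33333333 354.33333333 245.        ]
[0.52235953 0.08639652] [-1.28876865  1.28784968  0.06948683]
tool delta cm -0.11188281088773681 0.359695497875777
```

```bash
python3 -m pendant '[[[-0.1,0.3,0],0,0.65],[[0,0,1],0,0.65],[[0,0,3],0,0.65],[[0,0,3],0,0.65],[[0,0,2.2],0,0.65]]' 40; python3 -m pendant '[[[0,0,0],0,0.65],[[0,0,0],0,0.4],[[0,0,0],0,0.4],[[0,0,0],0,0.4],[[0,0,0],0,0.4]]'
```

```text
t: 4.9
tool_pos: [0.5215, 0.0863, 0.1395]
tool_rot: [0.188, 0.982, -0.0, -0.001]
ft_force: [0.8, 0.1, -1.2]
gripper_width: 0.651
grip_force: 0.0
t: 5.4
tool_pos: [0.5237, 0.0863, 0.143]
tool_rot: [0.188, 0.982, 0.0, 0.001]
ft_force: [0.2, -0.9, 3.7]
gripper_width: 0.489
grip_force: 40.0
```

```bash
python3 -m pendant '[[[0,0,0.2],0,0.4],[[0,0,0.2],0,0.4],[[0,0,0.2],0,0.4],[[0,0,0],0,0.4],[[0,0,0],0,0.4]]' 45
```

```text
t: 5.9
tool_pos: [0.5238, 0.0863, 0.1372]
tool_rot: [0.188, 0.982, 0.0, 0.002]
ft_force: [-1.1, 0.1, 9.8]
gripper_width: 0.487
grip_force: 45.0
```

```bash
python3 -m pendant '[[[0,0,0],-0.1,0.4],[[0,0,0],-0.1,0.4],[[0,0,0],-0.1,0.4],[[0,0,0],-0.1,0.4],[[0,0,0],0,0.4]]'; python3 -c "
from h import *
s=monitor.sense();print(s['joints'],s['moment'],s['ft_force'],s['tool_pos'])"
```

```text
t: 6.4
tool_pos: [0.5242, 0.0863, 0.1374]
tool_rot: [-0.012, 1.0, -0.0, 0.002]
ft_force: [0.1, -0.4, 8.7]
gripper_width: 0.494
grip_force: 45.0
[-4.68948411e-02  2.92452382e-01  1.69971048e+00 -1.93666043e-05
  1.14540746e+00 -1.64177019e+00] [0.05166106 0.05689979 0.01015544] [ 0.09908342 -0.35885057  8.74497493] [0.52419103 0.08631557 0.1374244 ]
```

```bash
python3 -m pendant '[[[0,0,0],-0.1,0.4],[[0,0,0],-0.1,0.4],[[0,0,0],-0.1,0.4],[[0,0,0],-0.1,0.4],[[0,0,0],0,0.4]]'; python3 -m pendant '[[[0,0,0],-0.1,0.4],[[0,0,0],-0.1,0.4],[[0,0,0],-0.1,0.4],[[0,0,0],-0.1,0.4],[[0,0,0],0,0.4]]';python3 -c "
from h import *
s=monitor.sense();print(s['joints'],s['moment'],s['ft_force'],s['tool_pos'])"
```

```text
t: 6.9
tool_pos: [0.5242, 0.0863, 0.1374]
tool_rot: [-0.21, 0.978, -0.001, 0.002]
ft_force: [0.2, -0.0, 9.5]
gripper_width: 0.494
grip_force: 45.0
t: 7.4
tool_pos: [0.5243, 0.0863, 0.1374]
tool_rot: [-0.4, 0.916, -0.001, 0.002]
ft_force: [-0.5, -1.0, 8.8]
gripper_width: 0.492
grip_force: 45.0
[-4.68984604e-02  2.92457108e-01  1.69965451e+00  5.94708742e-05
  1.14531488e+00 -2.44179337e+00] [0.06206236 0.06997734 0.02893895] [-0.48778115 -1.03671617  8.82120783] [0.52425942 0.08633685 0.13744255]
```

```bash
python3 -m pendant '[[[0,0,-0.3],0,0.4],[[0,0,-0.3],0,0.4],[[0,0,-0.3],0,0.4],[[0,0,0],0,0.4]]'; python3 -m pendant '[[[0,0,-0.3],0,0.4],[[0,0,-0.3],0,0.4],[[0,0,0],0,0.4]]'
```

```text
t: 7.8
tool_pos: [0.523, 0.0864, 0.145]
tool_rot: [-0.399, 0.917, -0.0, 0.0]
ft_force: [1.0, 0.3, 2.0]
gripper_width: 0.491
grip_force: 45.0
t: 8.1
tool_pos: [0.5227, 0.0862, 0.1507]
tool_rot: [-0.399, 0.917, -0.0, -0.0]
ft_force: [1.1, -1.3, 0.3]
gripper_width: 0.493
grip_force: 45.0
```

```bash
python3 -m pendant '[[[0,0,-1],0,0.4],[[0,0,-1.5],0,0.4],[[0,0,-2],0,0.4],[[0,0,-2],0,0.4],[[0,0,-1],0,0.4]]'; python3 -m pendant '[[[0,0,0],0,0.4],[[0,0,0],0,0.4],[[0,0,0],0,0.4],[[0,0,0],0,0.4]]'; python3 - <<'E'
from h import *
im,c=snap('scene','s3')
cv2.imwrite('pics/s3c.png',cv2.resize(im[120:270,250:450,::-1],(800,600),interpolation=cv2.INTER_CUBIC))
E
```

```text
t: 8.6
tool_pos: [0.5229, 0.0867, 0.2277]
tool_rot: [-0.399, 0.917, -0.0, 0.001]
ft_force: [0.3, -0.7, -0.6]
gripper_width: 0.49
grip_force: 45.0
t: 9.0
tool_pos: [0.5221, 0.0864, 0.2246]
tool_rot: [-0.399, 0.917, 0.0, -0.001]
ft_force: [0.1, -0.0, 0.6]
gripper_width: 0.488
grip_force: 45.0
```

View pics/s3c.png

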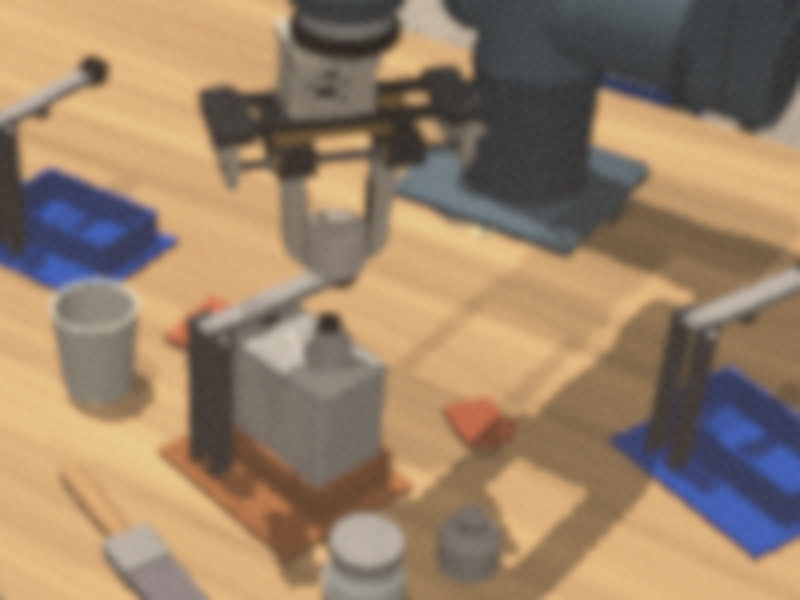

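The cap is held between the fingers at crop (335,240), and the neck with its plug is bare at (328,335). The arm looks level, with its ball near (340,275). I'll check that position against the model and then hand in.

```bash
python3 - <<'E'
from h import *
c=load('s3')
w=-.268;R=np.array([[np.cos(w),-np.sin(w)],[np.sin(w),np.cos(w)]])
for a in(0,.06,.15):
    q=np.array([.5144,.0544])+R@[.058-.135*np.cos(a),-.038];print(a,(proj(c,[*q,.144+.135*np.sin(a)])-[250,120])*4)
s=monitor.sense();print(s['qd'],s['grip_force'])
E
```

```text
0 [338.50265199 265.83509951]
0.06 [338.71006058 257.62544511]
0.15 [338.18431062 245.64808692]
[ 3.21276078e-04 -2.63876245e-03 -6.79452529e-03 -2.36672130e-03
  1.13180727e-03  6.95530528e-05] 44.99981720466167
```

```bash
python3 -c "
from workcell import ticket
print(ticket.sign_off())"
```

```text
the job is handed in; nothing more can be done
None
```

I handed the job in at about 9 s: the hold-down arm is down, and the cap is off and held upright and still with its centre about 75 mm above the neck rim; the hand-in call gave no verdict.

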